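# Take the left-hand nut off the edge burnisher

## Task

The wheel of the edge burnisher is due for a change: unscrew the big hexagon nut from its upright spindle and lay it flat in the round metal dish. It has a left-hand thread, so it comes off by turning it clockwise as seen from above; let it climb its thread freely, never pulling, pressing or shoving it hard against the spindle, and lift it off only once the thread has let go. Set it down, do not drop it, and leave the other things on the bench where they are.

Things in the scene. Friction and masses are not known exactly. Their poses are not given: they have to be found in the camera images.
- nut_center (a point): Centre of the plain steel hexagon nut: 46 mm over flats, 53 mm over corners, 24 mm high, open bore 29 mm, about 0.2 kg. z is its screw axis, up; x is square to one pair of flats, so there is a pair of flats every 60 degrees of yaw. It starts screwed down on a spring washer (40 mm across, touching its underside); the 88 mm wheel begins 20 mm below its underside.
- spindle_top (a point): Top end of the fixed upright steel spindle, on its axis (z up): 25 mm across the thread, 14 mm core. At the start it stands 14 mm above the nut's top face, the nut's centre 26 mm below this point.
- dish_floor (a point): Centre of the inner floor (4 mm above the bench) of the round shallow metal dish, fixed: inner floor 134 mm across, rim 156 mm across and 22 mm above the bench, walls 3 mm. Empty.
- wax_tin: Bystander: closed metal tin, 52 mm across, 45 mm high, standing; origin at the centre of its underside.
- small_nut: Bystander: small solid-looking hexagon nut lying flat, 24 mm over flats, 12 mm high; origin at the centre of its underside.
- mallet: Bystander: dark wooden round mallet standing on its head, 94 mm across, 215 mm high; origin at the centre of its underside.
- awl: Bystander: wooden-handled awl lying down, 150 mm long along its x, handle to -x.
- spare_wheel: Bystander: wooden grooved wheel lying flat, 68 mm across, 28 mm high; origin at the centre of its underside.
- weight: Bystander: brass cylinder weight, 60 mm across, 50 mm high; origin at the centre of its underside.
- nut: The same nut; origin at the centre of its underside. Left-hand thread: clockwise from above it rises, steeply (over 10 mm a turn; how fast must be felt), and is free after half to three quarters of a turn. Released part-way it stays. Play on the spindle: 2 mm each way sideways, 1 mm axially. The washer pushes it up with 6 N, fading over 3 mm of rise. Keep pull, push and side force felt by the hand under 8 N; 25 N, all nut-machine contacts added, spoils it.
- machine: The burnisher (fixed), origin on the bench straight below the spindle: foot plate 190 x 160 mm, green housing 170 x 140 mm, 85 mm high; grooved wooden wheel 88 mm across from 100 to 128 mm above the bench; then collar, washer, nut, spindle end 187 mm above the bench.

How it is judged:
On the way, in this order (a step that is already met when the one before it is completed fails the run):
1. the nut has been screwed up its thread: about 6 mm higher than at the start and still on the spindle (z of nut_center in the frame of spindle_top above -0.02 m and horizontal distance between nut_center and spindle_top below 0.005 m), for 0.05 s.
2. the nut has been lifted clear of the spindle (z of nut_center in the frame of spindle_top above 0.012 m), for 0.05 s.
At the end, for the whole second after the job is handed in: The nut lies flat (within 7 degrees, the same side up as on the spindle) on the floor of the round dish, inside its rim (centre within 45 mm of the dish's centre), let go and at rest (horizontal distance between nut_center and dish_floor below 0.045 m and z of nut_center in the frame of dish_floor below 0.016 m and angle between nut_center's own z axis and vertical below 0.12 rad and linear speed of nut below 0.02 m/s and contact force between the fingers and nut below 0.1 N); the robot touches nothing.
It fails at once if the nut is forced against the burnisher: more than 25 N between them (pulled, pressed down, tightened or shoved sideways) (contact force between nut and machine above 25 N).
It fails at once if the nut is dropped: it falls faster than 0.8 m/s with the fingers off it (linear speed of nut above 0.8 m/s and contact force between the fingers and nut below 0.1 N).
It fails at once if a bystander is shifted by more than 20 mm (distance of any of wax_tin, small_nut, mallet, awl, spare_wheel, weight from where it was at the start of the episode above 0.02 m).
It also fails if it takes over 72 s, if anything falls off the work surface, if the arm or the gripper's body presses on something with over 40 N, if the wrist force passes 120 N, or if a joint passes its speed limit or range.

## Robot

A 6-joint arm with a two-finger parallel gripper is mounted at the origin on the work surface. World frame = base frame: x ahead of the robot, y to its left, z up, the work surface at z = 0. Lengths are in m, angles in rad, forces in N, time in s.
With the tool pointing down it reaches from about 0.25 to 0.725 m from the base axis. Payload 4 kg.
Tool frame: the origin (TCP) lies midway between the tips of the shut fingers; the grasp point (between the pads) lies 19 mm behind it (bot.grip_point_offset is the distance from the TCP to the grasp point, in m); z points along the fingers, y is the line along which they close (so a half turn about z gives the same grasp; the last joint's range is limited). The gripper opens to 85 mm and grips with 20 to 120 N. Pads are 22 mm wide; open, the fingers measure 114 mm over their backs; the gripper's body (76 mm by 85 mm) begins 54 mm behind the grasp point. The pads swing forward as they close: fully open they stand 13 mm farther back than shut.
Start: joints at [-1.192, 0.241, 0.005, 1.335, 0, 1.571], TCP at [0.185, -0.465, 0.231] pointing down, gripper open.
Joint ranges: [-2.72, 2.72], [-1.05, 1.87], [-1.09, 1.28], [-1.99, 2.15], [-1.42, 1.44], [-3.14, 3.14]. Speed limits (rad/s): [2.79, 2.79, 3.14, 3.14, 3.14, 3.14].

## Interface

Orientations are given as a unit quaternion [x, y, z, w].
In Python, from workcell import bot gives the robot as it stands.
- The arm moves only by the tool step_arm, never from a script. Its argument "targets" is text: rows parted by semicolons, each of 7 numbers parted by spaces: the opening, from -1 (shut) to 1 (fully open), so that 0 is half open, then the shift along the world's x, y, z normalised to -1 to 1, where 1 is 0.5 m, then the turn, a rotation vector about the world's x, y, z normalised to -1 to 1, where 1 is pi/4 rad. In form: gripper x y z wx wy wz; .... A call has 1 to 10 rows; each row is the pose to reach, as a shift and turn from the pose commanded when the call began; what a row does not reach only later rows make up. A row lasts 1/12 s, in which the tool goes at most 41.7 mm and 7.16 degrees, less where a joint would pass 70% of its speed; a pose out of reach is approached as far as the arm can. A call with a number of a shift or a turn outside -1 to 1 is refused whole. A call with a gripper value outside its range is refused whole. The fingers move at their own pace and stop on an object; the grip force is fixed at half the most. Time passes only in rows, so rows that repeat a pose let the fingers close. It gives the time, the measured TCP pose, the force, the opening and the grip force at its end, in the units of the state.
- bot.get_obs(): the state, without advancing time (a new reading comes with each control period).
- bot.camera(name): name is "scene" or "top" or "wrist"; returns the picture (420x560x3 uint8, red, green, blue); there is no depth.
- bot.camera_info(name): a dict with "vertical_fov" (degrees; the focal length in pixels is half the picture's height over the tangent of half this angle, whatever the lens; pixels are square), "cx", "cy" (the principal point, pixels), "D" ([k1, k2, p1, p2, k3] as OpenCV has them; the pictures are not rectified), "pose" (4x4, takes a point from camera to world coordinates). Camera axes: x right, y up, looking along -z (the intrinsics and any distortion apply to the point x, -y, -z); pixel columns grow to the right and rows downward; lengths in m; the calibration is good to about 2 mm. A picture is of the moment at which its call begins: read the wrist's pose just before it. camera_info takes no time and is no camera call; for the wrist camera it gives the pose at the moment of the call.
- bot.job_done(): hands the job in; it is judged then, once.
The state is a dict: "clock": time; "joint_pos": joint angles; "joint_vel": joint speeds; "tau": joint torques, N m; "eef_pos": TCP position; "tool_rot": TCP orientation; "ft_force": force on the tool from outside, world axes, zero at the start; "ft_torque": the same for the moment, N m; "grip_width": finger opening in m; "grasp_force": force on a finger pad.
Only numpy, scipy, OpenCV 4.12 (cv2) and the standard library are available. Lean on these libraries where they do the work, as an engineer would, in place of code of your own. Each camera call takes 0.05 s, during which the arm holds its last target. There are 200 camera calls.

## Working session

There is one attempt and no reset: what is moved stays moved. The work goes in short steps, Python scripts to look and compute and a tool call to move; the robot and the scene stay as the last step left them, time stands still between calls to the robot, and variables do not carry over. Pictures are saved under pics/ and viewed, at most 10 in all, crops included, and the job is handed in when it is done.

Besides the shell and the picture viewer there is one more tool, called after "Request:" as name(argument=value, ...), one argument or row to a line, values as JSON. step_arm: Moves the arm, as the interface text tells. Scaled input: -1 to 1 covers 0.5 m each way for a shift and pi/4 rad each way for a turn. Its arguments: {"type":"object","properties":{"targets":{"type":"string"}},"required":["targets"]}

```bash
mkdir -p pics; ls; python3 - <<'E'
from workcell import bot
import cv2,numpy as np
np.set_printoptions(precision=4,suppress=True)
o=bot.get_obs();print({k:np.round(v,3) for k,v in o.items()},bot.grip_point_offset)
for n in("scene","top","wrist"):
    print(n,bot.camera_info(n)); cv2.imwrite(f"pics/{n}0.png",bot.camera(n)[:,:,::-1])
a=cv2.imread("pics/scene0.png");b=cv2.imread("pics/top0.png")
E
```

```text
pics
{'clock': np.float64(0.0), 'joint_pos': array([-1.192,  0.241,  0.004,  1.335, -0.   ,  1.571]), 'joint_vel': array([ 0.001,  0.   , -0.   , -0.   ,  0.   , -0.   ]), 'tau': array([  0.001, -37.232,  25.24 ,   0.017,   0.   ,   0.   ]), 'eef_pos': array([ 0.185, -0.464,  0.23 ]), 'tool_rot': array([ 0.982,  0.188, -0.   , -0.001]), 'ft_force': array([-0.469, -0.085, -0.596]), 'ft_torque': array([-0.004, -0.002,  0.014]), 'grasp_force': np.float64(0.0), 'grip_width': np.float64(0.085)} 0.0187
scene {'vertical_fov': 56.05998070648346, 'cx': 279.05344499176454, 'cy': 197.4648814507396, 'D': array([-0.0661,  0.    ,  0.    ,  0.    ,  0.    ]), 'pose': array([[-0.1789, -0.6307,  0.7551,  1.5606],
       [ 0.9838, -0.1045,  0.1458,  0.1756],
       [-0.0131,  0.7689,  0.6392,  0.9377],
       [ 0.    ,  0.    ,  0.    ,  1.    ]])}
top {'vertical_fov': 57.00856347671919, 'cx': 271.9987401620996, 'cy': 212.86034687587062, 'D': array([0.0001, 0.    , 0.    , 0.    , 0.    ]), 'pose': array([[ 0.1336,  0.9699, -0.2036,  0.4114],
       [-0.991 ,  0.1316, -0.0234, -0.0101],
       [ 0.0041,  0.2049,  0.9788,  1.0624],
       [ 0.    ,  0.    ,  0.    ,  1.    ]])}
wrist {'vertical_fov': 59.7828593536864, 'cx': 276.06660472731795, 'cy': 207.4870058306093, 'D': array([-0.0982,  0.    ,  0.    ,  0.    ,  0.    ]), 'pose': array([[ 0.3704,  0.8771,  0.3059,  0.2638],
       [-0.9289,  0.3505,  0.1198, -0.4316],
       [-0.0021, -0.3285,  0.9445,  0.3731],
       [ 0.    ,  0.    ,  0.    ,  1.    ]])}
```

View pics/top0.png

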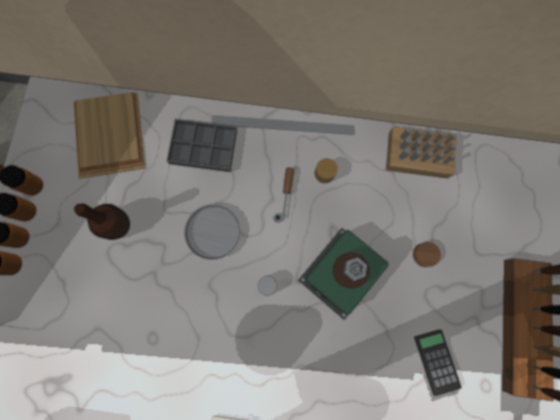

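View pics/scene0.png

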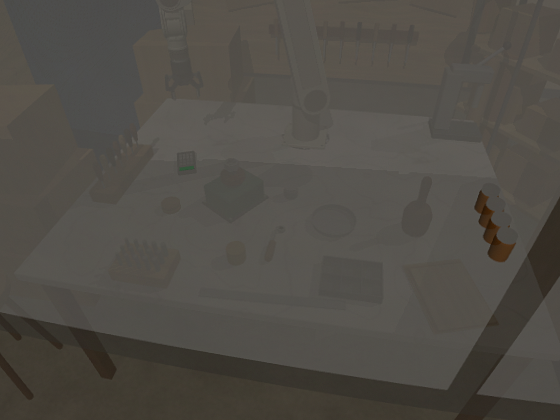

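The top view shows the dish at about (213,231), the nut and spindle at (356,268), the awl at (288,190), the mallet at (105,220), the tin at (267,286), the weight at (326,170) and the spare wheel at (427,254). The scene view is dim and shows the same layout. I'll turn these into positions next.

```bash
cat > h.py <<'E'
import numpy as np,cv2
from workcell import bot
np.set_printoptions(precision=4,suppress=True)
def K(c):
    f=210/np.tan(np.radians(c["vertical_fov"])/2); return np.array([[f,0,c["cx"]],[0,f,c["cy"]],[0,0,1.]])
def ray(c,uv,z):
    """pixels -> world points on the plane at height z"""
    p=cv2.undistortPoints(np.array(uv,float).reshape(-1,1,2),K(c),np.array(c["D"]))[:,0]
    d=np.c_[p[:,0],-p[:,1],-np.ones(len(p))]@c["pose"][:3,:3].T; o=c["pose"][:3,3]
    return o+d*((z-o[2])/d[:,2])[:,None]
def proj(c,P):
    R,t=c["pose"][:3,:3],c["pose"][:3,3]; q=(np.atleast_2d(P)-t)@R*[1,-1,-1]
    return cv2.projectPoints(q,np.zeros(3),np.zeros(3),K(c),np.array(c["D"]))[0][:,0]
def snap(n,name):
    c=bot.camera_info(n); im=bot.camera(n)[:,:,::-1].copy(); cv2.imwrite(f"pics/{name}.png",im); return c,im
E
python3 - <<'E'
from h import *
c=bot.camera_info("top"); im=cv2.imread("pics/top0.png")
for n,uv,z in[("nut",(356,268),.173),("spindle",(356,268),.187),("dish rim",(213,231),.022),("tin",(267,285),.045),("weight",(326,170),.05),("spare",(427,254),.028),("awl tip/smallnut",(279,217),.012),("mallet",(108,221),.06)]:
    print(n,ray(c,[uv],z)[0])
cr=cv2.resize(im[225:320,300:400],None,fx=6,fy=6,interpolation=cv2.INTER_CUBIC)
cv2.imwrite("pics/cr.png",cr)
E
```

```text
nut [ 0.4947 -0.196   0.173 ]
spindle [ 0.4934 -0.1931  0.187 ]
dish rim [0.5563 0.1672 0.022 ]
tin [0.4324 0.0016 0.045 ]
weight [ 0.7608 -0.1164  0.05  ]
spare [ 0.5709 -0.4116  0.028 ]
awl tip/smallnut [ 0.6209 -0.0057  0.012 ]
mallet [0.5402 0.4388 0.06  ]
```

View pics/cr.png

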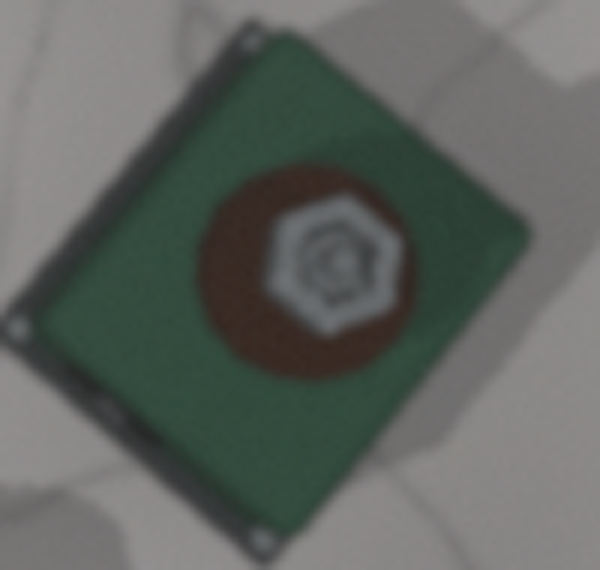

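The crop shows the hexagon's top-face corners at about (345,192), (402,232), (395,298), (328,335), (268,285) and (280,215). The spindle is inside them.

```bash
python3 - <<'E'
from h import *
c=bot.camera_info("top")
P=np.array([(345,192),(402,232),(395,298),(328,335),(268,285),(280,215)])/6+[300,225]
W=ray(c,P,.173)[:,:2]; m=W.mean(0); d=W-m
print(m,np.linalg.norm(d,axis=1)); a=np.degrees(np.arctan2(d[:,1],d[:,0]))
print("flat normals mod60:",np.degrees(np.angle(np.exp(1j*6*np.radians(a-30)).mean()))/6%60)
print("j1",np.degrees(np.arctan2(m[1],m[0])))
E
```

```text
[ 0.4943 -0.1962] [0.0259 0.0275 0.0261 0.0287 0.0281 0.0267]
flat normals mod60: 29.42047632003357
j1 -21.65295454274389
```

Request:
step_arm(
  targets="1 0.1 0.1 0.1 0 0 0.15;1 0.2 0.2 0.12 0 0 0.3;1 0.3 0.3 0.12 0 0 0.45;1 0.4 0.35 0.12 0 0 0.6;1 0.45 0.4 0.12 0 0 0.75;1 0.5 0.45 0.12 0 0 0.9;1 0.55 0.48 0.12 0 0 1;1 0.58 0.5 0.12 0 0 1;1 0.6 0.53 0.12 0 0 1;1 0.62 0.536 0.12 0 0 1",
)

```text
clock: 0.98
eef_pos: [0.4921, -0.1973, 0.2913]
tool_rot: [0.835, 0.55, -0.0, -0.0]
ft_force: [0.6, -1.2, 0.1]
grip_width: 0.0853
grasp_force: 0.0
```

```bash
python3 - <<'E'
from h import *
o=bot.get_obs();print(o["joint_pos"],o["eef_pos"],o["tool_rot"],o["clock"])
E
```

```text
[-0.3812  0.2862  0.2204  1.5053 -0.      1.5957] [ 0.4921 -0.1973  0.2913] [ 0.8352  0.55   -0.0001 -0.0001] 0.9833
```

Request:
step_arm(
  targets="1 0 0 0 0 0 0.15;1 0 0 0 0 0 0.3;1 0 0 0 0 0 0.45;1 0 0 0 0 0 0.6;1 0 0 0 0 0 0.75;1 0 0 0 0 0 0.9;1 0 0 0 0 0 1",
)

```text
clock: 1.57
eef_pos: [0.4911, -0.1991, 0.2907]
tool_rot: [0.559, 0.829, -0.0, -0.0]
ft_force: [0.3, 0.1, -0.1]
grip_width: 0.0855
grasp_force: 0.0
```

Request:
step_arm(
  targets="1 0 0 0 0 0 0.15;1 0 0 0 0 0 0.3;1 0 0 0 0 0 0.45;1 0 0 0 0 0 0.6;1 0 0 0 0 0 0.75;1 0 0 0 0 0 0.9;1 0 0 0 0 0 1",
)

```text
clock: 2.15
eef_pos: [0.491, -0.1992, 0.2908]
tool_rot: [0.199, 0.98, 0.0, -0.001]
ft_force: [1.1, 0.3, -0.4]
grip_width: 0.0854
grasp_force: 0.0
```

Request:
step_arm(
  targets="1 0 0 0 0 0 0.15;1 0 0 0 0 0 0.3;1 0 0 0 0 0 0.45;1 0 0 0 0 0 0.6;1 0 0 0 0 0 0.75;1 0 0 0 0 0 0.9;1 0 0 0 0 0 1",
)

```text
clock: 2.73
eef_pos: [0.491, -0.1992, 0.2907]
tool_rot: [-0.191, 0.982, 0.0, -0.0]
ft_force: [-0.1, -0.4, -0.3]
grip_width: 0.0854
grasp_force: 0.0
```

Request:
step_arm(
  targets="1 0 0 0 0 0 0.15;1 0 0 0 0 0 0.3;1 0 0 0 0 0 0.45;1 0 0 0 0 0 0.6;1 0 0 0 0 0 0.75;1 0 0 0 0 0 0.9;1 0 0 0 0 0 1",
)

```text
clock: 3.32
eef_pos: [0.491, -0.1992, 0.2907]
tool_rot: [-0.552, 0.834, 0.0, -0.0]
ft_force: [0.2, -0.5, -0.3]
grip_width: 0.0855
grasp_force: 0.0
```

Request:
step_arm(
  targets="1 0 0 0 0 0 0.15;1 0 0 0 0 0 0.3;1 0 0 0 0 0 0.45;1 0 0 0 0 0 0.6;1 0 0 0 0 0 0.75;1 0 0 0 0 0 0.9;1 0 0 0 0 0 1;1 0 0 0 0 0 1;1 0 0 0 0 0 1",
)

```text
clock: 4.07
eef_pos: [0.4911, -0.1992, 0.2909]
tool_rot: [0.827, -0.562, -0.0, 0.0]
ft_force: [-0.1, -0.7, 0.2]
grip_width: 0.0852
grasp_force: 0.0
```

```bash
python3 - <<'E'
from h import *
o=bot.get_obs();print(o["joint_pos"],o["eef_pos"],o["tool_rot"],o["clock"],o["ft_force"])
c,im=snap("wrist","w1")
print(proj(c,[(.4943,-.1962,.173),(.4943,-.1962,.187)]))
c,im=snap("top","t1")
E
```

```text
[-0.3854  0.286   0.2191  1.5046  0.     -2.3329] [ 0.4911 -0.1992  0.2909] [ 0.827  -0.5622 -0.0004  0.0001] 4.0667 [-0.1344 -0.6868  0.1595]
[[271.3326 200.6826]
 [271.1    206.7963]]
```

View pics/w1.png

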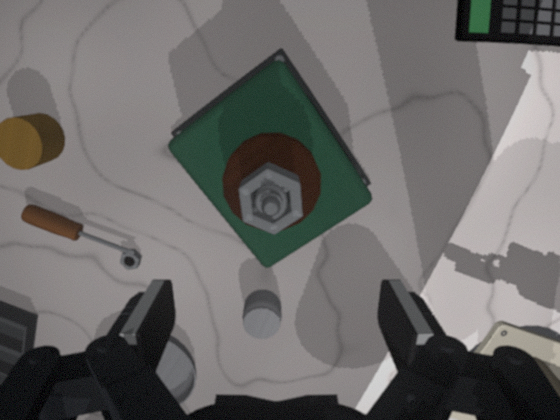

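The wrist view shows the nut around (271,198), close to where I projected it. The fingers are open at the bottom of the frame. Next I'll extract the hexagon from this picture and the spindle end.

```bash
python3 - <<'E'
from h import *
c=bot.camera_info("wrist"); im=cv2.imread("pics/w1.png")
b=im.astype(int); L=b.mean(2); 
sat=b.max(2)-b.min(2)
for t in(90,105,120,135):
    m=((sat<25)&(L>t)).astype(np.uint8); m[:150]=0;m[245:]=0;m[:,:232]=0;m[:,312:]=0
    cs=cv2.findContours(m,cv2.RETR_EXTERNAL,cv2.CHAIN_APPROX_NONE)[0]; k=max(cs,key=cv2.contourArea)
    h=cv2.convexHull(k); p=cv2.approxPolyDP(h,4,True)[:,0]
    W=ray(c,p,.173)[:,:2]; mm=ray(c,h[:,0],.173)[:,:2]
    (x,y),r=cv2.minEnclosingCircle(mm.astype(np.float32)*1000)
    print(t,cv2.contourArea(k),p.tolist(),x,y,r)
    if len(p)==6:
        d=W-W.mean(0);print(W.mean(0),np.linalg.norm(d,axis=1),np.degrees(np.angle(np.exp(1j*6*np.arctan2(d[:,1],d[:,0])).mean()*np.exp(-1j*np.pi)))/6%60)
cr=cv2.resize(im[150:250,220:320],None,fx=6,fy=6,interpolation=cv2.INTER_CUBIC)
cv2.imwrite("pics/cr2.png",cr)
E
```

```text
90 2823.5 [[266, 170], [299, 185], [301, 216], [275, 233], [244, 221], [240, 188]] 494.2752380371094 -194.73646545410156 25.43203353881836
[ 0.4942 -0.1946] [0.0253 0.025  0.0253 0.025  0.0254 0.0256] 27.015043708780023
105 86.0 [[232, 229], [244, 244], [232, 244]] 507.9349060058594 -159.02206420898438 7.767331123352051
120 72.5 [[232, 230], [243, 244], [232, 244]] 508.1505432128906 -158.50306701660156 7.209805488586426
135 17.5 [[239, 244], [232, 244], [232, 239]] 508.2213439941406 -154.44464111328125 3.417837381362915
```

View pics/cr2.png

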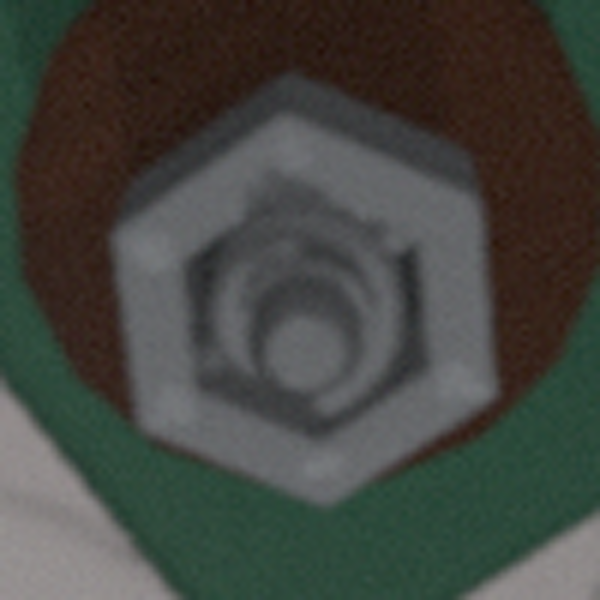

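The crop gives cleaner top-face corners: (285,108), (483,188), (497,398), (325,505), (140,432) and (113,230). The spindle end is at (305,352).

```bash
python3 - <<'E'
from h import *
c=bot.camera_info("wrist")
P=np.array([(285,108),(483,188),(497,398),(325,505),(140,432),(113,230)])/6+[220,150]
W=ray(c,P,.173)[:,:2];m=W.mean(0);d=W-m
print(m,np.linalg.norm(d,axis=1),np.degrees(np.angle(np.exp(1j*6*np.arctan2(d[:,1],d[:,0])).mean()*np.exp(-1j*np.pi)))/6%60)
print("spindle",ray(c,[(305/6+220,352/6+150)],.187))
E
```

```text
[ 0.494 -0.195] [0.0264 0.0271 0.0266 0.0262 0.0267 0.0263] 27.366411895382743
spindle [[ 0.494  -0.1948  0.187 ]]
```

Request:
step_arm(
  targets="1 0.006 0.008 0 0 0 0.129;1 0.006 0.008 -0.06 0 0 0.129;1 0.006 0.008 -0.12 0 0 0.129;1 0.006 0.008 -0.16 0 0 0.129;1 0.006 0.008 -0.18 0 0 0.129;1 0.006 0.008 -0.18 0 0 0.129;1 0.006 0.008 -0.18 0 0 0.129;1 0.006 0.008 -0.18 0 0 0.129",
)

```text
clock: 4.83
eef_pos: [0.4952, -0.1957, 0.2028]
tool_rot: [0.855, -0.519, 0.001, -0.0]
ft_force: [0.7, -0.1, 0.1]
grip_width: 0.0855
grasp_force: 0.0
```

Request:
step_arm(
  targets="1 -0.002 0.001 -0.05 0 0 0;1 -0.002 0.001 -0.09 0 0 0;1 -0.002 0.001 -0.11 0 0 0;1 -0.002 0.001 -0.124 0 0 0;1 -0.002 0.001 -0.124 0 0 0;1 -0.002 0.001 -0.124 0 0 0;1 -0.002 0.001 -0.124 0 0 0",
)

```text
clock: 5.42
eef_pos: [0.4942, -0.1952, 0.1406]
tool_rot: [0.855, -0.519, 0.001, -0.0]
ft_force: [0.4, -0.5, -0.3]
grip_width: 0.0857
grasp_force: 0.0
```

Request:
step_arm(
  targets="0.5 0 0 0 0 0 0;0.4 0 0 0 0 0 0;0.3 0 0 0 0 0 0;0.25 0 0 0 0 0 0;0.2 0 0 0 0 0 0;0.2 0 0 0 0 0 0",
)

```text
clock: 5.92
eef_pos: [0.4932, -0.1948, 0.1393]
tool_rot: [0.855, -0.519, 0.0, 0.0]
ft_force: [0.3, -0.4, 0.1]
grip_width: 0.0513
grasp_force: 0.0
```

Request:
step_arm(
  targets="0.12 0 0 0 0 0 0;0.09 0 0 0 0 0 0;0.06 0 0 0 0 0 0;0.04 0 0 0 0 0 0;0 0 0 0 0 0 0;-0.2 0 0 0 0 0 0;-0.2 0 0 0 0 0 0;-0.2 0 0 0 0 0 0",
)

```text
clock: 6.58
eef_pos: [0.4934, -0.1946, 0.1393]
tool_rot: [0.855, -0.519, 0.0, -0.0]
ft_force: [0.4, 0.8, 3.0]
grip_width: 0.0451
grasp_force: 62.6
```

Request:
step_arm(
  targets="-0.2 0 0 0.0002 0 0 -0.07;-0.2 0 0 0.0004 0 0 -0.14;-0.2 0 0 0.0006 0 0 -0.2;-0.2 0 0 0.0006 0 0 -0.2",
)

```text
clock: 6.92
eef_pos: [0.4933, -0.195, 0.1397]
tool_rot: [0.811, -0.585, 0.0, 0.0]
ft_force: [-0.7, 0.1, 1.6]
grip_width: 0.0451
grasp_force: 62.8
```

```bash
python3 - <<'E'
from h import *
o=bot.get_obs();print(o["joint_pos"],o["ft_torque"],o["ft_force"],o["tau"])
E
```

```text
[-0.3762  0.3566 -0.0801  1.1334 -0.0004 -2.2692] [ 0.104   0.0293 -0.0132] [-0.701   0.1097  1.5651] [ -0.0788 -40.0276  22.9061  -0.0113  -0.0956   0.2964]
```

Request:
step_arm(
  targets="-0.2 0 0 0.0003 0 0 -0.08;-0.2 0 0 0.0006 0 0 -0.16;-0.2 0 0 0.0009 0 0 -0.24;-0.2 0 0 0.0012 0 0 -0.32;-0.2 0 0 0.0014 0 0 -0.4;-0.2 0 0 0.0014 0 0 -0.4",
)

```text
clock: 7.42
eef_pos: [0.4932, -0.195, 0.1402]
tool_rot: [0.71, -0.704, 0.0, 0.0]
ft_force: [0.5, 0.3, 1.8]
grip_width: 0.0454
grasp_force: 62.7
```

Request:
step_arm(
  targets="-0.2 0 0 0.0003 0 0 -0.08;-0.2 0 0 0.0006 0 0 -0.16;-0.2 0 0 0.0009 0 0 -0.24;-0.2 0 0 0.0012 0 0 -0.32;-0.2 0 0 0.0014 0 0 -0.4;-0.2 0 0 0.0014 0 0 -0.4",
)

```text
clock: 7.92
eef_pos: [0.4932, -0.1949, 0.1408]
tool_rot: [-0.592, 0.806, -0.0, -0.0]
ft_force: [1.6, 0.2, 0.4]
grip_width: 0.0451
grasp_force: 62.7
```

Request:
step_arm(
  targets="-0.2 0 0 0.0003 0 0 -0.08;-0.2 0 0 0.0006 0 0 -0.16;-0.2 0 0 0.0009 0 0 -0.24;-0.2 0 0 0.0012 0 0 -0.32;-0.2 0 0 0.0014 0 0 -0.4;-0.2 0 0 0.0014 0 0 -0.4",
)

```text
clock: 8.42
eef_pos: [0.4936, -0.195, 0.1417]
tool_rot: [-0.459, 0.889, -0.0, 0.0]
ft_force: [1.8, -0.4, 1.2]
grip_width: 0.0453
grasp_force: 62.6
```

Request:
step_arm(
  targets="-0.2 0 0 0.0003 0 0 -0.08;-0.2 0 0 0.0006 0 0 -0.16;-0.2 0 0 0.0009 0 0 -0.24;-0.2 0 0 0.0012 0 0 -0.32;-0.2 0 0 0.0014 0 0 -0.4;-0.2 0 0 0.0014 0 0 -0.4",
)

```text
clock: 8.92
eef_pos: [0.494, -0.1951, 0.1428]
tool_rot: [-0.315, 0.949, -0.001, 0.001]
ft_force: [2.4, 0.6, 2.6]
grip_width: 0.0451
grasp_force: 62.8
```

Request:
step_arm(
  targets="-0.2 0 0 0.0003 0 0 -0.08;-0.2 0 0 0.0006 0 0 -0.16;-0.2 0 0 0.0009 0 0 -0.24;-0.2 0 0 0.0012 0 0 -0.32;-0.2 0 0 0.0014 0 0 -0.4;-0.2 0 0 0.0014 0 0 -0.4",
)

```text
clock: 9.42
eef_pos: [0.4944, -0.1952, 0.1439]
tool_rot: [-0.162, 0.987, -0.001, 0.001]
ft_force: [3.7, -0.7, 3.3]
grip_width: 0.0456
grasp_force: 63.0
```

Request:
step_arm(
  targets="-0.2 0.001 0 0.0012 0 0 0;-0.2 0.002 0 0.0018 0 0 -0.08;-0.2 0.002 0 0.0023 0 0 -0.16;-0.2 0.002 0 0.0028 0 0 -0.24;-0.2 0.002 0 0.0028 0 0 -0.24",
)

```text
clock: 9.83
eef_pos: [0.4944, -0.1951, 0.1447]
tool_rot: [-0.068, 0.998, -0.0, 0.0]
ft_force: [1.1, -0.4, 4.6]
grip_width: 0.0451
grasp_force: 62.9
```

Request:
step_arm(
  targets="-0.2 0 0 0.001 0 0 0;-0.2 0 0 0.002 0 0 0;-0.2 0 0 0.002 0 0 0;-0.2 0 0 0.002 0 0 0",
)

```text
clock: 10.17
eef_pos: [0.4941, -0.1949, 0.145]
tool_rot: [-0.068, 0.998, 0.0, -0.0]
ft_force: [2.5, -0.9, -0.6]
grip_width: 0.045
grasp_force: 62.5
```

Request:
step_arm(
  targets="-0.2 0.001 0 0.0004 0 0 -0.08;-0.2 0.001 0 0.0008 0 0 -0.16;-0.2 0.001 0 0.0012 0 0 -0.24;-0.2 0.001 0 0.0016 0 0 -0.32;-0.2 0.001 0 0.002 0 0 -0.4;-0.2 0.001 0 0.002 0 0 -0.4",
)

```text
clock: 10.67
eef_pos: [0.4945, -0.1949, 0.1462]
tool_rot: [0.09, 0.996, -0.0, -0.0]
ft_force: [1.8, -1.8, 0.1]
grip_width: 0.0452
grasp_force: 62.5
```

Request:
step_arm(
  targets="-0.2 0 0 0.0004 0 0 -0.08;-0.2 0 0 0.0008 0 0 -0.16;-0.2 0 0 0.0012 0 0 -0.24;-0.2 0 0 0.0016 0 0 -0.32;-0.2 0 0 0.002 0 0 -0.4;-0.2 0 0 0.002 0 0 -0.4",
)

```text
clock: 11.17
eef_pos: [0.4946, -0.1951, 0.1474]
tool_rot: [0.244, 0.97, -0.0, -0.0]
ft_force: [2.8, -2.2, -0.5]
grip_width: 0.0454
grasp_force: 62.5
```

Request:
step_arm(
  targets="-0.2 0.001 -0.001 0.0004 0 0 -0.08;-0.2 0.001 -0.001 0.0008 0 0 -0.16;-0.2 0.001 -0.001 0.0012 0 0 -0.24;-0.2 0.001 -0.001 0.0016 0 0 -0.32;-0.2 0.001 -0.001 0.002 0 0 -0.4;-0.2 0.001 -0.001 0.002 0 0 -0.4",
)

```text
clock: 11.67
eef_pos: [0.4949, -0.1953, 0.1485]
tool_rot: [0.392, 0.92, -0.0, -0.0]
ft_force: [1.5, -1.5, 1.4]
grip_width: 0.0454
grasp_force: 62.7
```

Request:
step_arm(
  targets="-0.2 0 0 0.0004 0 0 -0.08;-0.2 0 0 0.0008 0 0 -0.16;-0.2 0 0 0.0012 0 0 -0.24;-0.2 0 0 0.0016 0 0 -0.32;-0.2 0 0 0.002 0 0 -0.4;-0.2 0 0 0.002 0 0 -0.4",
)

```text
clock: 12.17
eef_pos: [0.495, -0.1955, 0.1496]
tool_rot: [0.531, 0.847, -0.0, 0.0]
ft_force: [0.5, -1.7, 3.1]
grip_width: 0.0453
grasp_force: 62.8
```

Request:
step_arm(
  targets="-0.2 0 -0.001 0.001 0 0 -0.08;-0.2 0 -0.001 0.0018 0 0 -0.16;-0.2 0 -0.001 0.0023 0 0 -0.24;-0.2 0 -0.001 0.0028 0 0 -0.32;-0.2 0 -0.001 0.0032 0 0 -0.4;-0.2 0 -0.001 0.0032 0 0 -0.4",
)

```text
clock: 12.67
eef_pos: [0.4948, -0.1958, 0.151]
tool_rot: [0.657, 0.754, -0.0, -0.0]
ft_force: [0.8, -1.6, 2.9]
grip_width: 0.0452
grasp_force: 62.7
```

Request:
step_arm(
  targets="-0.2 0 0 0.0004 0 0 -0.08;-0.2 0 0 0.0009 0 0 -0.16;-0.2 0 0 0.0014 0 0 -0.24;-0.2 0 0 0.0018 0 0 -0.32;-0.2 0 0 0.0022 0 0 -0.4;-0.2 0 0 0.0022 0 0 -0.4",
)

```text
clock: 13.17
eef_pos: [0.4947, -0.196, 0.1521]
tool_rot: [0.767, 0.642, -0.0, -0.0]
ft_force: [0.1, -2.8, 2.0]
grip_width: 0.0456
grasp_force: 62.8
```

Request:
step_arm(
  targets="-0.2 0 -0.001 0.001 0 0 -0.08;-0.2 0 -0.001 0.0014 0 0 -0.16;-0.2 0 -0.001 0.0018 0 0 -0.24;-0.2 0 -0.001 0.0022 0 0 -0.32;-0.2 0 -0.001 0.0026 0 0 -0.4;-0.2 0 -0.001 0.0026 0 0 -0.4",
)

```text
clock: 13.67
eef_pos: [0.4944, -0.1963, 0.1532]
tool_rot: [0.858, 0.514, -0.001, -0.001]
ft_force: [-1.4, -2.2, 2.5]
grip_width: 0.0452
grasp_force: 62.7
```

Request:
step_arm(
  targets="-0.2 0 -0.001 0.0004 0 0 -0.08;-0.2 0 -0.001 0.0009 0 0 -0.16;-0.2 0 -0.001 0.0014 0 0 -0.24;-0.2 0 -0.001 0.0018 0 0 -0.32;-0.2 0 -0.001 0.0022 0 0 -0.4;-0.2 0 -0.001 0.0022 0 0 -0.4",
)

```text
clock: 14.17
eef_pos: [0.4941, -0.1967, 0.1542]
tool_rot: [0.928, 0.374, -0.001, -0.001]
ft_force: [-2.0, -2.2, 2.2]
grip_width: 0.0453
grasp_force: 62.8
```

Request:
step_arm(
  targets="-0.2 -0.001 -0.001 0.0006 0 0 -0.08;-0.2 -0.001 -0.001 0.001 0 0 -0.16;-0.2 -0.001 -0.001 0.0014 0 0 -0.24;-0.2 -0.001 -0.001 0.0018 0 0 -0.32;-0.2 -0.001 -0.001 0.0024 0 0 -0.4;-0.2 -0.001 -0.001 0.0024 0 0 -0.4",
)

```text
clock: 14.67
eef_pos: [0.4939, -0.1965, 0.1554]
tool_rot: [0.975, 0.224, -0.001, -0.001]
ft_force: [-2.8, -0.3, 1.8]
grip_width: 0.0449
grasp_force: 62.8
```

Request:
step_arm(
  targets="-0.2 -0.001 0 0.0004 0 0 -0.08;-0.2 -0.001 0 0.0008 0 0 -0.16;-0.2 -0.001 0 0.0012 0 0 -0.2;-0.2 -0.001 0 0.0014 0 0 -0.2",
)

```text
clock: 15.0
eef_pos: [0.4938, -0.1965, 0.1559]
tool_rot: [0.989, 0.148, -0.0, -0.001]
ft_force: [-0.4, -0.9, -0.3]
grip_width: 0.0453
grasp_force: 62.8
```

```bash
python3 - <<'E'
from h import *
o=bot.get_obs();print(o["joint_pos"],o["ft_torque"],o["ft_force"],o["eef_pos"])
E
```

```text
[-0.3794  0.3475 -0.0488  1.1761  0.0012  2.4661] [ 0.0363  0.1811 -0.0372] [-0.3831 -0.9214 -0.254 ] [ 0.4938 -0.1965  0.1559]
```

Request:
step_arm(
  targets="-0.2 0 0 0.001 0 0 0;-0.2 0 0 0.002 0 0 0;-0.2 0 0 0.002 0 0 0;-0.2 0 0 0.002 0 0 0",
)

```text
clock: 15.33
eef_pos: [0.4942, -0.1971, 0.1571]
tool_rot: [0.989, 0.146, -0.0, -0.0]
ft_force: [0.8, 0.3, -2.0]
grip_width: 0.0449
grasp_force: 62.6
```

Request:
step_arm(
  targets="-0.2 0 0 0.001 0 0 0;-0.2 0 0 0.002 0 0 0;-0.2 0 0 0.003 0 0 0;-0.2 0 0 0.003 0 0 0;-0.2 0 0 0.003 0 0 0",
)

```text
clock: 15.75
eef_pos: [0.4942, -0.1973, 0.1589]
tool_rot: [0.989, 0.145, 0.0, -0.0]
ft_force: [0.5, 0.2, -2.2]
grip_width: 0.0453
grasp_force: 62.6
```

Request:
step_arm(
  targets="-0.2 0 0 0.008 0 0 0;-0.2 0 0 0.016 0 0 0;-0.2 0 0 0.024 0 0 0;-0.2 0 0 0.032 0 0 0;-0.2 0 0 0.04 0 0 0;-0.2 0 0 0.06 0 0 0;-0.2 0 0 0.08 0 0 0;-0.2 0 0 0.1 0 0 0;-0.2 0 0 0.12 0 0 0;-0.2 0 0 0.12 0 0 0",
)

```text
clock: 16.58
eef_pos: [0.4957, -0.1979, 0.2221]
tool_rot: [0.989, 0.145, 0.002, 0.001]
ft_force: [1.2, 0.1, -0.9]
grip_width: 0.0453
grasp_force: 62.5
```

```bash
python3 - <<'E'
from h import *
# dish centre from the rim outline in the first top picture
c=bot.camera_info("top"); im=cv2.imread("pics/top0.png")
g=cv2.GaussianBlur(cv2.cvtColor(im,cv2.COLOR_BGR2GRAY),(5,5),0)[190:275,170:258]
print(cv2.HoughCircles(g,cv2.HOUGH_GRADIENT,1,10,param1=60,param2=15,minRadius=20,maxRadius=34))
for uv in [(213,231),(213.5,232)]: print(ray(c,[uv],.022)[0])
cc,w=snap("wrist","w2")
o=bot.get_obs();print(o["eef_pos"],o["ft_force"],o["joint_pos"])
b=cv2.resize(im[180:285,160:265],None,fx=5,fy=5,interpolation=cv2.INTER_CUBIC)
cv2.imwrite("pics/j.png",np.hstack([cv2.resize(w,(420,315)),cv2.resize(b,(315,315))]))
E
```

```text
[[[42.5 42.5 28.5]
  [51.5 37.5 26.6]]]
[0.5563 0.1672 0.022 ]
[0.5538 0.1654 0.022 ]
[ 0.4953 -0.1977  0.2208] [ 0.5318  0.042  -2.1962] [-0.3798  0.3082  0.0687  1.3277 -0.      2.4702]
```

View pics/j.png

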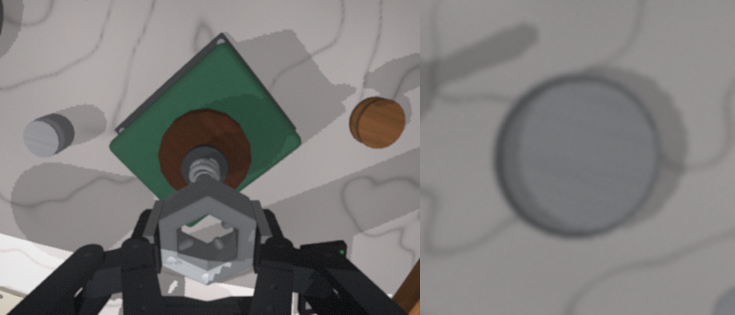

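The wrist view shows the nut held level between the fingers at about (205,232), clear of the spindle. The dish centre is at about (0.555, 0.166).

Request:
step_arm(
  targets="-0.2 0.01 0.03 0.03 0 0 0.05;-0.2 0.02 0.09 0.05 0 0 0.12;-0.2 0.03 0.17 0.05 0 0 0.22;-0.2 0.05 0.25 0.05 0 0 0.32;-0.2 0.06 0.33 0.05 0 0 0.42;-0.2 0.08 0.41 0.05 0 0 0.52;-0.2 0.09 0.49 0.05 0 0 0.62;-0.2 0.1 0.57 0.05 0 0 0.72;-0.2 0.11 0.65 0.05 0 0 0.8;-0.2 0.12 0.7 0.05 0 0 0.85",
)

```text
clock: 17.47
eef_pos: [0.5537, 0.1566, 0.2432]
tool_rot: [0.886, 0.464, -0.0, -0.001]
ft_force: [-0.3, -0.1, -1.4]
grip_width: 0.0454
grasp_force: 62.5
```

Request:
step_arm(
  targets="-0.2 0 0.02 0 0 0 0;-0.2 0 0.028 0 0 0 0;-0.2 0 0.028 -0.05 0 0 0;-0.2 0 0.028 -0.1 0 0 0;-0.2 0 0.028 -0.1 0 0 0;-0.2 0 0.028 -0.1 0 0 0;-0.2 0 0.028 -0.1 0 0 0",
)

```text
clock: 18.05
eef_pos: [0.5547, 0.1658, 0.195]
tool_rot: [0.888, 0.461, 0.0, 0.0]
ft_force: [-0.6, -0.4, -1.7]
grip_width: 0.0453
grasp_force: 62.4
```

```bash
python3 - <<'E'
from h import *
o=bot.get_obs();print(o["eef_pos"],o["ft_force"],o["joint_pos"],o["tool_rot"])
c=bot.camera_info("wrist")
w1,w=snap("wrist","w3"); t1,t=snap("top","t3")
print(proj(t1,[[.555,.166,.022]]),proj(w1,[[.555,.166,.022]]))
cv2.imwrite("pics/j2.png",np.hstack([cv2.resize(w,(400,300)),cv2.resize(t[150:300,120:320],(400,300))]))
E
```

```text
[0.5547 0.1658 0.195 ] [-0.6377 -0.4311 -1.6565] [ 0.2905  0.4134  0.1544  1.3109 -0.0002  2.4747] [0.8876 0.4606 0.0004 0.0002]
[[213.339  231.5254]] [[276.7291 182.148 ]]
```

View pics/j2.png

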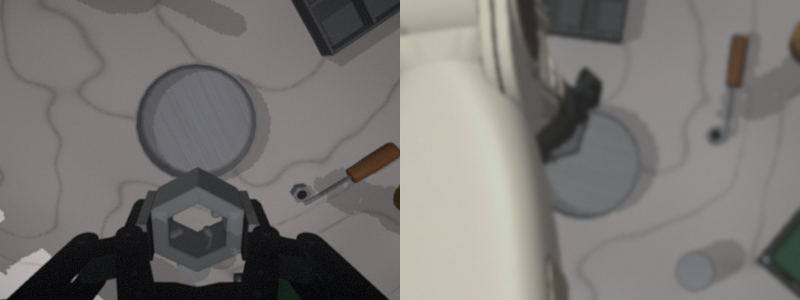

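The wrist view shows the dish rim circle centred at about (197,122) in the half-size frame, which is (276,171) full size. The nut is still held square. I'll cast that point as a check.

```bash
python3 - <<'E'
from h import *
print(ray(bot.camera_info("wrist"),[(276,171)],.022))
E
```

```text
[[0.5613 0.1752 0.022 ]]
```

Request:
step_arm(
  targets="-0.2 0.004 0.002 -0.06 0 0 0;-0.2 0.004 0.002 -0.12 0 0 0;-0.2 0.004 0.002 -0.18 0 0 0;-0.2 0.004 0.002 -0.24 0 0 0;-0.2 0.004 0.002 -0.28 0 0 0;-0.2 0.004 0.002 -0.31 0 0 0;-0.2 0.004 0.002 -0.33 0 0 0;-0.2 0.004 0.002 -0.34 0 0 0;-0.2 0.004 0.002 -0.34 0 0 0;-0.2 0.004 0.002 -0.34 0 0 0",
)

```text
clock: 18.98
eef_pos: [0.5573, 0.1679, 0.0251]
tool_rot: [0.887, 0.461, 0.001, 0.0]
ft_force: [-0.4, 0.7, -0.5]
grip_width: 0.0454
grasp_force: 62.6
```

Request:
step_arm(
  targets="-0.2 0.002 0.004 -0.008 0 0 0;-0.2 0.002 0.004 -0.016 0 0 0;-0.2 0.002 0.004 -0.024 0 0 0;-0.2 0.002 0.004 -0.03 0 0 0;-0.2 0.002 0.004 -0.03 0 0 0;-0.2 0.002 0.004 -0.03 0 0 0",
)

```text
clock: 19.48
eef_pos: [0.5569, 0.1696, 0.0086]
tool_rot: [0.887, 0.461, -0.0, -0.0]
ft_force: [-0.7, 0.2, -1.4]
grip_width: 0.0451
grasp_force: 62.6
```

Request:
step_arm(
  targets="-0.2 0 0 -0.003 0 0 0;-0.2 0 0 -0.006 0 0 0;-0.2 0 0 -0.008 0 0 0;-0.2 0 0 -0.008 0 0 0",
)

```text
clock: 19.82
eef_pos: [0.5571, 0.1697, 0.0047]
tool_rot: [0.887, 0.461, -0.0, -0.0]
ft_force: [0.1, 0.1, -2.2]
grip_width: 0.0451
grasp_force: 62.6
```

Request:
step_arm(
  targets="-0.2 0 0 -0.002 0 0 0;-0.2 0 0 -0.004 0 0 0;-0.2 0 0 -0.004 0 0 0;-0.2 0 0 -0.004 0 0 0",
)

```text
clock: 20.15
eef_pos: [0.5572, 0.1697, 0.0028]
tool_rot: [0.887, 0.461, -0.0, -0.0]
ft_force: [-0.3, 0.4, -1.5]
grip_width: 0.0455
grasp_force: 62.6
```

Request:
step_arm(
  targets="-0.2 0 0 -0.002 0 0 0;-0.2 0 0 -0.004 0 0 0;-0.2 0 0 -0.004 0 0 0;-0.2 0 0 -0.004 0 0 0",
)

```text
clock: 20.48
eef_pos: [0.5574, 0.1698, 0.0019]
tool_rot: [0.887, 0.461, 0.0, 0.0]
ft_force: [-2.3, -1.1, 5.6]
grip_width: 0.0451
grasp_force: 66.5
```

Request:
step_arm(
  targets="0.1 0 0 0.001 0 0 0;0.15 0 0 0.001 0 0 0;0.2 0 0 0.001 0 0 0;0.3 0 0 0.001 0 0 0;0.4 0 0 0.001 0 0 0;0.4 0 0 0.001 0 0 0;0.4 0 0 0.001 0 0 0;0.4 0 0 0.001 0 0 0",
)

```text
clock: 21.15
eef_pos: [0.5572, 0.1697, 0.0013]
tool_rot: [0.887, 0.461, -0.0, -0.0]
ft_force: [-0.3, 0.1, 0.6]
grip_width: 0.0597
grasp_force: 0.0
```

Request:
step_arm(
  targets="0.4 0 0 0.01 0 0 0;0.4 0 0 0.03 0 0 0;0.4 0 0 0.06 0 0 0;0.4 0 0 0.1 0 0 0;0.4 0 0 0.15 0 0 0;0.4 0 0 0.2 0 0 0;0.4 0 0 0.24 0 0 0;0.4 0 0 0.24 0 0 0;0.4 0 0 0.24 0 0 0",
)

```text
clock: 21.9
eef_pos: [0.5586, 0.1702, 0.1241]
tool_rot: [0.887, 0.461, 0.002, 0.0]
ft_force: [-0.2, -0.3, -0.4]
grip_width: 0.0598
grasp_force: 0.0
```

Request:
step_arm(
  targets="0.4 0 -0.05 0.08 0 0 0;0.4 -0.1 -0.1 0.1 0 0 0;0.4 -0.15 -0.15 0.1 0 0 0;0.4 -0.2 -0.2 0.1 0 0 0;0.4 -0.2 -0.2 0.1 0 0 0;0.4 -0.2 -0.2 0.1 0 0 0;0.4 -0.2 -0.2 0.1 0 0 0",
)

```text
clock: 22.48
eef_pos: [0.4573, 0.0696, 0.1712]
tool_rot: [0.887, 0.461, 0.0, -0.0]
ft_force: [0.4, -0.2, -0.3]
grip_width: 0.0598
grasp_force: 0.0
```

```bash
python3 - <<'E'
from h import *
o=bot.get_obs();print(o["eef_pos"],o["ft_force"],o["grip_width"],o["clock"])
w1,w=snap("wrist","w4"); t1,t=snap("top","t4")
cv2.imwrite("pics/j3.png",np.hstack([cv2.resize(w,(400,300)),cv2.resize(t[150:300,120:320],(400,300))]))
E
```

```text
[0.4573 0.0696 0.1712] [ 0.3569 -0.1997 -0.3264] 0.05982207022514021 22.4833
```

View pics/j3.png

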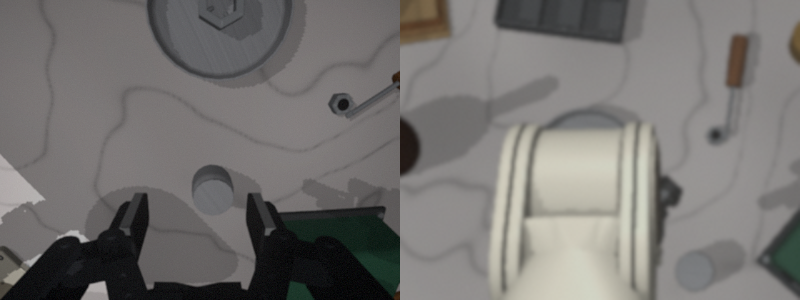

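The nut lies flat near the middle of the dish, at about (221,10) in the wrist view. The robot is clear of it, and the bystanders in view haven't moved.

```bash
python3 -c "
from workcell import bot
print(bot.job_done())"
```

```text
the job is handed in; nothing more can be done
None
```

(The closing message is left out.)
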